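Raise the hood window to its mark and start the fan

ROBOT

A 6-joint arm with a two-finger parallel gripper is mounted at the origin on a cart in front of the work surface, level with it; the furniture and walls round the work are solid. World frame = base frame: x ahead of the robot, y to its left, z up, the work surface at z = 0. Lengths are in m, angles in rad, forces in N, time in s.
With the tool pointing down it reaches from about 0.225 to 0.875 m from the base axis. Payload 3.4 kg.
Tool frame: the origin (TCP) lies midway between the tips of the shut fingers; the grasp point (between the pads) lies 19 mm behind it (manip.pinch_z is the distance from the TCP to the grasp point, in m); z points along the fingers, y is the line along which they close (so a half turn about z gives the same grasp; the last joint's range is limited). The gripper opens to 85 mm and grips with 20 to 120 N. Pads are 22 mm wide; open, the fingers measure 114 mm over their backs; the gripper's body (76 mm by 85 mm) begins 54 mm behind the grasp point. The pads swing forward as they close: fully open they stand 13 mm farther back than shut.
Start: joints at [1.066, 0.276, 1.505, -0, 1.361, -0.121], TCP at [0.215, 0.533, 0.231] pointing down, gripper open.
Joint ranges: [-2.89, 2.89], [-0.75, 2.08], [0.22, 2.7], [-1.18, 4.32], [0.11, 2.71], [-2.7, 2.7]. Speed limits (rad/s): [2.57, 2.57, 3.14, 3.14, 3.14, 3.14].

INTERFACE

Orientations are given as a unit quaternion [w, x, y, z].
In Python, from rig import manip gives the robot as it stands.
- The arm moves only by the tool carry_out, never from a script. Its arguments are lists of equal length, an entry for each row: "delta_pos": the shift along the tool's x, y, z scaled (see below), a list of three; "turn": the turn, a rotation vector about the tool's x, y, z scaled (see below), a list of three; "claw": the closure, from -1 (fully open) to 1 (shut). A call has 1 to 12 rows; each row is the pose to reach, as a shift and turn from the pose commanded when the call began, along the tool's axes at that moment; what a row does not reach only later rows make up. The controller multiplies each number of a shift by 400 mm and each number of a turn by 30 degrees. A row lasts 1/10 s, in which the tool goes at most 50 mm and 8.59 degrees, less where a joint would pass 70% of its speed; a pose out of reach is approached as far as the arm can. A call with a number of a shift or a turn outside -1 to 1 is refused whole. A call with a gripper value outside its range is refused whole. The fingers move at their own pace and stop on an object; "force" is the grip in N (left out, the last holds). Time passes only in rows, so rows that repeat a pose let the fingers close. It gives the time, the measured TCP pose, the force, the opening and the grip force at its end, in the units of the state.
- manip.get_state(): the state, without advancing time (a new reading comes with each control period).
- manip.get_image(name): name is "scene" or "side" or "wrist"; returns a dict with "image" (384x512x3 uint8, red, green, blue), "z_map" (384x512 float32, m along the optical axis (not along the pixel's ray), 0 where there is no reading), "fx", "fy", "cx", "cy" (pixels), "k1" (the pictures are not rectified: a ray, as slopes to the right and down, at radius r is drawn at 1 + k1 r^2 times it, then the intrinsics apply), "world_to_cam" (4x4, takes a point from world to camera coordinates). Camera axes: x right, y down, z forward; pixel columns grow to the right and rows downward; lengths in m; the calibration is good to about 2 mm. A picture is of the moment at which its call begins.
- manip.sign_off(): hands the job in; it is judged then, once.
Trained networks look in the newest picture that a camera, given by its name, has taken for a name from the list of things; names that differ only in an ending like _2 or _b are one class to them, and where a whole thing is asked for, a point or a joint stands for the part that bears it (a point fixed in the world has none). Each returns a list of dicts, best first, with "score" (0 to 1); they miss things now and then, are a little off and sometimes report something else, mostly with a low value. They report only what shows in the picture. A call takes as long as a camera call. They do not tell look-alikes from the thing itself.
- manip.spot_in(camera, query): "point" ([x, y, z] in m, in world coordinates, good to about 4 mm: the middle of the surface that is visible of it).
- manip.place_of(camera, query): "point" ([x, y, z] in m, in world coordinates, good to about 4 mm: a listed point, or the origin of a listed thing).
The state is a dict: "clock": time; "qpos": joint angles; "qd": joint speeds; "effort": joint torques, N m; "position": TCP position; "ee_rot": TCP orientation; "contact_force": force on the tool from outside, world axes, zero at the start; "moment": the same for the moment, N m; "width": finger opening in m; "gripper_force": force on a finger pad.
Only numpy, scipy, OpenCV 4.12 (cv2) and the standard library are available. Lean on these libraries where they do the work, as an engineer would, in place of code of your own. Each camera call takes 0.05 s, during which the arm holds its last target. There are 200 camera calls.

TASK

Put the bench hood into service: with the fingertips under the black rubber lip of its sliding window, push the window up until the top of the lip is level with the red mark on the posts, and leave it there. Then press the green fan button fully down and let it come up again. Only push and press: do not pinch the lip, and leave everything else standing where it is.

Things in the scene. Friction and masses are not known exactly. Their poses are not given: they have to be found in the camera images.
- hood: White benchtop hood, fixed, 195 mm deep, 306 mm wide, 375 mm high. Origin: centre of its underside; x points level from its open front to its back (away from the robot), y left, z up. Two aluminium posts at its front (22 mm wide, centred 142 mm left and right of the middle) lean back 0.35 rad from the vertical; the window slides along them.
- sash_line (a point): On the clear sliding window (256 mm wide): the middle, halfway out, of the top face of the lip at its bottom. The lip is a ledge standing out square from the window toward the robot. Axes: z up along the posts (sliding direction, leans back 0.35 rad), x square into the window, y left. From here the lip's front edge is at x = -25 mm, its flat underside at z = -16 mm, the glass at x = +20 mm.
- mark_line (a point): Where sash_line is when the lip's top is level with the red mark; same axes, so the distance to go is the difference along z. The mark is two red tabs (5 mm high, 30 mm wide) on the fronts of the two posts, at one height, left and right of the window; the tabs' middle is the line. They are clamped tight; leave them as they are. Height differs each time.
- lip_under (a point): Middle of the flat underside of the lip (35 mm out by 256 mm wide). Black rubber covers it and the lip's round front edge (radius 8 mm); the fingertips push here from beneath. The upper 6 mm of the lip is aluminium, not to be pinched against the rubber. The space below is open; at the window's lowest place it is about 85 to 95 mm above the worktop.
- sash (a joint): Height of the window along the slope, m: 0 lowest, 0.17 highest. It is counterweighted: it stays where it is left, and takes about 2 to 8 N along the slope to move either way.
- fan_button_top (a point): Centre of the top face of the hood's fan button: round, green, 32 mm across, on a low grey housing that stands fixed on the worktop right of the hood's front. It is pressed straight down, travels 6 mm against a spring (5 N fully down) and springs back.
- fan_button (a joint): Travel of the green button, m: 0 up, 0.006 fully down.
- flask: White plastic flask, 75 mm across, 130 mm high, loose, standing in the hood's left half. Origin: centre of its underside. Leave alone.
- beaker: Small clear beaker, 63 mm across, 80 mm high, loose, standing in the hood's right half. Origin: centre of its underside. Leave alone.
- tip_box: Box of red pipette tips, 90x117x78 mm, loose, left of the hood. Origin: centre of its underside. Leave alone.
- timer: White bench timer, 66x66x19 mm, loose, on the left near the robot. Origin: centre of its underside. Leave alone.
- tape: Roll of label tape lying flat, 76 mm across, 19 mm high, loose, on the right. Origin: centre of its underside. Leave alone.
- marker: White marker pen with blue cap lying down, 135 mm long, 13 mm thick, loose, in front of the hood. Origin: centre of its underside. Leave alone.
Things that resemble listed ones, but are neither listed nor needed, are in the scene too. Leave any blue or pink look-alike of the part that bears fan_button_top alone.

How it is judged:
On the way, in this order (a step that is already met when the one before it is completed fails the run):
1. the fingers push the window up from beneath its lip (20 mm or more from where it stood, fingers on the rubber) (distance of sash_line from where it was at the start of the episode above 0.02 m and (contact force between the fingers and sash_c1 above 0.5 N or contact force between the fingers and sash_c2 above 0.5 N)), for 0.1 s.
2. the window stands at the red mark (z of sash_line in the frame of mark_line between -0.007 and 0.007 m and velocity of joint sash between -0.01 and 0.01 m/s), for 0.3 s.
3. with the window at the mark, the green button is pressed down (z of sash_line in the frame of mark_line between -0.007 and 0.007 m and value of joint fan_button above 0.004 m), for 0.05 s.
At the end, for the whole second after the job is handed in: The lip's top is within 7 mm (along the posts) of the middle of the red mark, the window is at rest, the button has come up again (z of sash_line in the frame of mark_line between -0.007 and 0.007 m and velocity of joint sash between -0.005 and 0.005 m/s and value of joint fan_button below 0.002 m); the robot touches nothing.
It fails at once if the lip is pinched: fingers on its top and on its rubber at once (contact force between the fingers and sash_c0 above 1.5 N and (contact force between the fingers and sash_c1 above 1.5 N or contact force between the fingers and sash_c2 above 1.5 N)).
It fails at once if the red mark is shifted (distance of mark_line from where it was at the start of the episode above 0.004 m).
It fails at once if something left alone (flask, beaker, tip box, timer, tape, marker) is lifted or shifted by more than 20 mm (distance of any of flask, beaker, tip_box, timer, tape, marker from where it was at the start of the episode above 0.02 m).
It also fails if it takes over 51 s, if anything falls off the work surface, if the arm or the gripper's body presses on something with over 40 N, if the wrist force passes 120 N, or if a joint passes its speed limit or range.

## Working session

There is one attempt and no reset: what is moved stays moved. The work goes in short steps, Python scripts to look and compute and a tool call to move; the robot and the scene stay as the last step left them, time stands still between calls to the robot, and variables do not carry over. Pictures are saved under pics/ and viewed, at most 10 in all, crops included, and the job is handed in when it is done.

Besides the shell and the picture viewer there is one more tool, called after "Call:" as name(argument=value, ...) on one line, values as JSON. carry_out: Moves the arm, as the interface text tells. Shifts and turns lie within -1 to 1; 1 stands for 400 mm of shift or 30 degrees of turn. Its arguments: {"type":"object","properties":{"delta_pos":{"type":"array","items":{"type":"array","items":{"type":"number","minimum":-1,"maximum":1}}},"turn":{"type":"array","items":{"type":"array","items":{"type":"number","minimum":-1,"maximum":1}}},"claw":{"type":"array","items":{"type":"number"}},"force":{"type":"number"}},"required":["delta_pos","turn","claw"]}

```bash
mkdir -p pics; ls; cat > h.py <<'E'
import numpy as np, cv2
from rig import manip
from scipy.spatial.transform import Rotation as R
def snap(n,f=None):
    d=manip.get_image(n)
    if f: cv2.imwrite('pics/'+f,d['image'][:,:,::-1])
    return d
def unproj(d,u,v,z=None):
    K=np.array([[d['fx'],0,d['cx']],[0,d['fy'],d['cy']],[0,0,1]])
    if z is None: z=d['z_map'][int(round(v)),int(round(u))]
    p=cv2.undistortPoints(np.array([[[u,v]]],float),K,np.array([d['k1'],0,0,0]))[0,0]
    T=np.linalg.inv(d['world_to_cam'])
    return (T@np.array([p[0]*z,p[1]*z,z,1]))[:3]
def proj(d,P):
    c=(d['world_to_cam']@np.append(P,1))[:3]
    x=c[:2]/c[2]; x=x*(1+d['k1']*(x@x))
    return np.array([d['fx']*x[0]+d['cx'],d['fy']*x[1]+d['cy']])
def Rm(): return R.from_quat(np.array(manip.get_state()['ee_rot'])[[1,2,3,0]])
E
python3 - <<'E'
from h import *
ds={c:snap(c,c+'0.png') for c in('scene','side')}
cv2.imwrite('pics/both.png',cv2.resize(np.vstack([ds[c]['image'] for c in ds]),(512,768))[:,:,::-1])
for c in ds:
  for q in 'hood sash_line mark_line lip_under fan_button_top flask beaker tip_box timer tape marker'.split():
    print(c,q,[(np.round(r['point'],3).tolist(),round(r['score'],2),np.round(proj(ds[c],r['point'])).tolist()) for r in manip.place_of(c,q)][:4])
E
```

```text
pics
scene hood [([0.687, 0.012, 0.006], 0.68, [285.0, 196.0])]
scene sash_line [([0.614, 0.011, 0.128], 0.62, [271.0, 176.0]), ([0.689, 0.014, 0.004], 0.34, [285.0, 196.0]), ([0.424, -0.006, 0.001], 0.28, [232.0, 248.0])]
scene mark_line []
scene lip_under [([0.608, 0.014, 0.11], 0.74, [269.0, 181.0])]
scene fan_button_top [([0.494, -0.297, 0.022], 0.59, [339.0, 282.0]), ([0.506, -0.204, 0.026], 0.57, [310.0, 259.0]), ([0.511, -0.124, 0.026], 0.57, [286.0, 244.0]), ([0.428, -0.145, 0.021], 0.55, [274.0, 268.0])]
scene flask [([0.702, 0.075, 0.006], 0.55, [272.0, 186.0])]
scene beaker [([0.703, -0.064, 0.006], 0.42, [308.0, 204.0])]
scene tip_box [([0.42, 0.396, 0.005], 0.69, [140.0, 189.0])]
scene timer [([0.402, 0.238, 0.002], 0.55, [167.0, 214.0])]
scene tape [([0.378, -0.301, -0.002], 0.58, [313.0, 320.0])]
scene marker [([0.424, -0.008, 0.003], 0.53, [232.0, 248.0]), ([0.704, -0.064, 0.009], 0.16, [308.0, 203.0])]
side hood [([0.687, 0.017, -0.005], 0.77, [301.0, 214.0]), ([0.607, 0.016, 0.112], 0.71, [278.0, 184.0])]
side sash_line [([0.617, 0.014, 0.126], 0.78, [281.0, 180.0])]
side mark_line []
side lip_under [([0.605, 0.014, 0.11], 0.88, [277.0, 185.0])]
side fan_button_top [([0.425, -0.142, 0.02], 0.66, [227.0, 245.0]), ([0.495, -0.294, 0.024], 0.5, [263.0, 275.0]), ([0.505, -0.204, 0.017], 0.49, [260.0, 256.0]), ([0.511, -0.124, 0.022], 0.44, [256.0, 237.0])]
side flask []
side beaker []
side tip_box [([0.424, 0.398, -0.001], 0.68, [208.0, 170.0])]
side timer [([0.401, 0.244, 0.003], 0.73, [206.0, 187.0])]
side tape [([0.374, -0.303, 0.001], 0.59, [215.0, 291.0])]
side marker [([0.426, -0.007, 0.0], 0.57, [221.0, 225.0])]
```

```bash
python3 - <<'E'
import cv2
a=cv2.imread('pics/scene0.png')[80:340,100:400]
cv2.imwrite('pics/scene_c.png',cv2.resize(a,(690,598),interpolation=cv2.INTER_CUBIC))
E
```

```text
(no output)
```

View pics/scene_c.png

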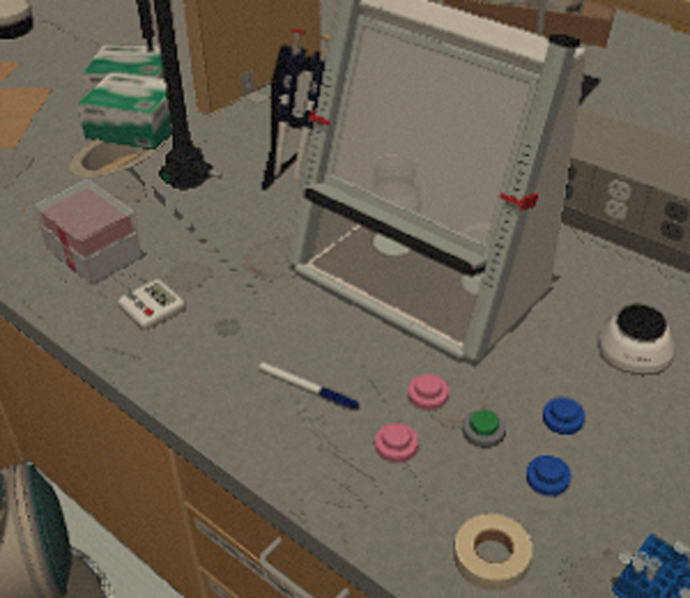

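View pics/side0.png

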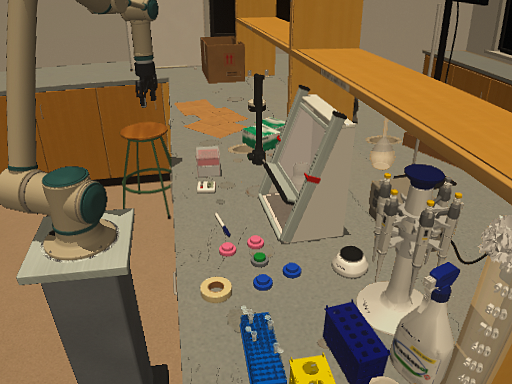

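The scene crop shows the red tabs at full-image (238,132) and (325,167), the lip from (234,164) to (309,197), and the green button at (310,263). The look-alikes are pink at (286,250) and (272,272) and blue at (345,261) and (339,287). By the description I choose the green one on the grey housing, near (0.506,-0.204).

```bash
python3 - <<'E'
from h import *
for c in('scene','side'):
    d=snap(c); hsv=cv2.cvtColor(d['image'],cv2.COLOR_RGB2HSV).astype(int)
    H,S,V=hsv[...,0],hsv[...,1],hsv[...,2]
    for name,m in(('red',((H<6)|(H>174))&(S>150)&(V>70)),('green',(H>50)&(H<80)&(S>120)&(V>40))):
        n,l,st,ce=cv2.connectedComponentsWithStats(m.astype(np.uint8))
        for i in range(1,n):
            if st[i,4]<6: continue
            ys,xs=np.where(l==i)
            P=np.array([unproj(d,x,y) for x,y in zip(xs,ys) if d['z_map'][y,x]>0])
            if len(P)==0: continue
            med=np.median(P,0)
            if med[0]<.3 or med[0]>.9 or abs(med[1])>.4: continue
            print(c,name,st[i].tolist(),np.round(ce[i],1),med.round(4),P.min(0).round(3),P.max(0).round(3))
    # dark lip pixels
    m=(V<60).astype(np.uint8)
    n,l,st,ce=cv2.connectedComponentsWithStats(m)
    for i in range(1,n):
        if st[i,4]<80: continue
        ys,xs=np.where(l==i)
        P=np.array([unproj(d,x,y) for x,y in zip(xs,ys) if d['z_map'][y,x]>0])
        if len(P)==0: continue
        med=np.median(P,0)
        if med[0]<.3 or med[0]>1 or abs(med[1])>.5: continue
        a=np.polyfit(P[:,1],P[:,0],1)
        print(c,'dark',st[i].tolist(),med.round(3),P.min(0).round(3),P.max(0).round(3),'slope',a.round(3))
E
```

```text
scene red [234, 128, 9, 6, 22] [237.2 130.9] [0.6389 0.1631 0.2064] [0.637 0.14  0.199] [0.644 0.172 0.214]
scene red [318, 164, 16, 8, 54] [326.8 166.9] [ 0.6493 -0.1426  0.205 ] [ 0.642 -0.144  0.192] [ 0.678 -0.117  0.213]
scene red [163, 214, 3, 3, 6] [164.2 215.2] [0.3831 0.226  0.0168] [0.381 0.22  0.016] [0.386 0.228 0.019]
scene green [305, 259, 12, 10, 97] [310.2 263.4] [ 0.4989 -0.2086  0.0215] [ 0.487 -0.22   0.014] [ 0.515 -0.194  0.025]
scene dark [158, 61, 34, 102, 1190] [0.624 0.426 0.184] [ 0.584  0.381 -0.002] [0.705 0.56  0.356] slope [0.32  0.486]
scene dark [214, 100, 27, 62, 559] [0.735 0.3   0.161] [ 0.673  0.245 -0.001] [1.051 0.551 0.215] slope [0.174 0.683]
scene dark [463, 122, 36, 33, 609] [ 0.764 -0.447  0.354] [ 0.737 -0.483  0.162] [ 1.273 -0.392  0.358] slope [1.326 1.373]
scene dark [437, 144, 16, 28, 99] [ 0.723 -0.388  0.284] [ 0.715 -0.416  0.003] [ 1.333 -0.271  0.309] slope [4.451 2.484]
scene dark [232, 162, 79, 38, 414] [ 0.59  -0.006  0.131] [ 0.583 -0.116  0.109] [0.625 0.136 0.137] slope [-0.036  0.591]
scene dark [387, 168, 12, 17, 130] [ 0.
[... 813 characters left out ...]
6, 8, 24] [228.7 252.9] [ 0.4287 -0.1599  0.0044] [ 0.404 -0.168  0.001] [ 0.446 -0.15   0.013]
side green [254, 252, 11, 10, 87] [259.1 256.8] [ 0.5021 -0.2138  0.0206] [ 0.488 -0.224  0.012] [ 0.517 -0.194  0.024]
side dark [247, 74, 47, 131, 1004] [0.625 0.422 0.131] [ 0.586 -0.122 -0.004] [0.812 1.137 0.353] slope [0.125 0.582]
side dark [394, 164, 55, 37, 425] [ 0.772 -0.456  0.343] [ 0.738 -0.485  0.002] [1.305 0.189 0.358] slope [0.734 1.111]
side dark [372, 189, 11, 19, 88] [ 0.895 -0.069  0.085] [ 0.714 -0.401  0.045] [ 0.9   -0.052  0.296] slope [0.543 0.931]
side dark [340, 246, 23, 16, 271] [ 0.726 -0.29   0.053] [ 0.701 -0.309  0.04 ] [ 0.757 -0.255  0.062] slope [-0.179  0.675]
```

```bash
python3 - <<'E'
from h import *
s=manip.get_state(); print(s); r=Rm(); print(r.as_matrix().round(3))
d=(np.array([.40,.02,.30])-s['position']); print('units',(r.inv().apply(d)/.4).round(3))
print('wristcam',(np.linalg.inv(snap('wrist')['world_to_cam'])).round(3))
E
```

```text
{'clock': 1.3, 'qpos': array([ 1.06599430e+00,  2.75893770e-01,  1.50489008e+00, -5.47439519e-06,
        1.36070101e+00, -1.20979620e-01]), 'qd': array([ 0.00089218, -0.00096305, -0.00012872, -0.0011561 ,  0.00063029,
        0.00109208]), 'effort': array([ 4.73314994e-04, -4.16647911e+01, -2.46093339e+01, -3.65313122e-05,
        3.14534900e-04,  4.61186023e-07]), 'position': array([0.21533262, 0.53319698, 0.23133553]), 'ee_rot': array([1.91379579e-05, 1.90734800e-01, 9.81641601e-01, 5.04587462e-05]), 'contact_force': array([-0.50551188,  1.03178533,  0.16505994]), 'moment': array([0.03898123, 0.0430528 , 0.03401105]), 'gripper_force': 0.0, 'width': 0.08530115973354029}
[[-0.927  0.374  0.   ]
 [ 0.374  0.927  0.   ]
 [-0.     0.    -1.   ]]
units [-0.909 -1.017 -0.172]
wristcam [[ 0.376  0.878  0.298  0.138]
 [ 0.927 -0.356 -0.121  0.565]
 [ 0.     0.321 -0.947  0.374]
 [ 0.     0.     0.     1.   ]]
```

Call:
carry_out(delta_pos=[[-0.9,-1,-0.17],[-0.9,-1,-0.17],[-0.9,-1,-0.17],[-0.9,-1,-0.17],[-0.9,-1,-0.17],[-0.9,-1,-0.17],[-0.9,-1,-0.17],[-0.9,-1,-0.17],[-0.9,-1,-0.17],[-0.9,-1,-0.17],[-0.9,-1,-0.17],[-0.9,-1,-0.17]], turn=[[0,0,1],[0,0,1],[0,0,1],[0,0,1],[0,0,1],[0,0,1],[0,0,1],[0,0,1],[0,0,1],[0,0,1],[0,0,1],[0,0,1]], claw=[1,1,1,1,1,1,1,1,1,1,1,1])

```text
clock: 2.55
position: [0.4017, 0.0227, 0.3001]
ee_rot: [0.002, 0.442, 0.897, -0.001]
contact_force: [0.1, 0.3, -0.8]
width: 0.0002
gripper_force: 0.0
```

```bash
python3 - <<'E'
from h import *
s=manip.get_state(); print(s['clock'],s['qpos'].round(4),s['position'].round(4),s['width']); print(Rm().as_matrix().round(3))
E
```

```text
2.55 [-0.1145 -0.0283  1.698  -0.0027  1.4686 -0.7702] [0.4017 0.0227 0.3001] 0.00020722795620432615
[[-0.61   0.792  0.003]
 [ 0.792  0.61  -0.003]
 [-0.004  0.    -1.   ]]
```

Call:
carry_out(delta_pos=[[-0.12,0.16,0],[-0.12,0.16,0],[-0.12,0.16,0],[-0.12,0.16,0],[-0.12,0.16,0]], turn=[[0,0,-1],[0,0,-1],[0,0,-1],[0,0,-1],[0,0,-1]], claw=[1,1,1,1,1])

```text
clock: 3.05
position: [0.4792, 0.0299, 0.2989]
ee_rot: [-0.001, 0.19, 0.982, 0.0]
contact_force: [-0.2, 0.1, -0.5]
width: 0.0002
gripper_force: 0.0
```

Call:
carry_out(delta_pos=[[0,0,0],[0,0,0],[0,0,0],[0,0,0]], turn=[[0,0,-0.55],[0,0,-0.55],[0,0,-0.55],[0,0,-0.55]], claw=[1,1,1,1])

```text
clock: 3.45
position: [0.4791, 0.0295, 0.2994]
ee_rot: [0.0, 0.05, 0.999, 0.0]
contact_force: [0.6, 0.2, 0.8]
width: -0.0001
gripper_force: 0.0
```

Call:
carry_out(delta_pos=[[0,0,0],[0,0,0],[0,0,0],[0,0,0],[0,0,0]], turn=[[0,-0.93,0],[0,-0.93,0],[0,-0.93,0],[0,-0.93,0],[0,-0.93,0]], claw=[1,1,1,1,1])

```text
clock: 3.95
position: [0.4767, 0.0296, 0.2986]
ee_rot: [0.24, 0.047, 0.969, -0.011]
contact_force: [1.0, 0.6, 0.2]
width: -0.0001
gripper_force: 0.0
```

```bash
python3 - <<'E'
from h import *
s=manip.get_state(); print(s['clock'],s['qpos'].round(4),s['position'].round(4),s['width']); print(Rm().as_matrix().round(3))
d=snap('wrist','w1.png')
for q in 'sash_line lip_under mark_line fan_button_top hood'.split():
    print(q,[(np.round(r['point'],4).tolist(),round(r['score'],2),np.round(proj(d,r['point'])).tolist()) for r in manip.place_of('wrist',q)][:4])
E
```

```text
3.95 [-0.0776 -0.1593  1.9171 -0.0104  0.8977 -1.546 ] [0.4767 0.0296 0.2986] -0.0001450593507396302
[[-0.88   0.097  0.465]
 [ 0.087  0.995 -0.044]
 [-0.467  0.001 -0.884]]
sash_line [([0.6181, 0.0107, 0.1235], 0.81, [259.0, 194.0])]
lip_under [([0.6083, 0.0091, 0.1142], 0.84, [257.0, 185.0])]
mark_line []
fan_button_top [([0.4247, -0.1426, 0.0211], 0.89, [117.0, 33.0]), ([0.4885, -0.298, 0.0226], 0.82, [34.0, 95.0]), ([0.5, -0.204, 0.0182], 0.74, [103.0, 96.0]), ([0.5079, -0.1226, 0.0247], 0.59, [158.0, 98.0])]
hood [([0.6866, 0.0145, 0.0022], 0.87, [265.0, 172.0]), ([0.7027, 0.0813, 0.0076], 0.4, [300.0, 177.0])]
```

View pics/w1.png

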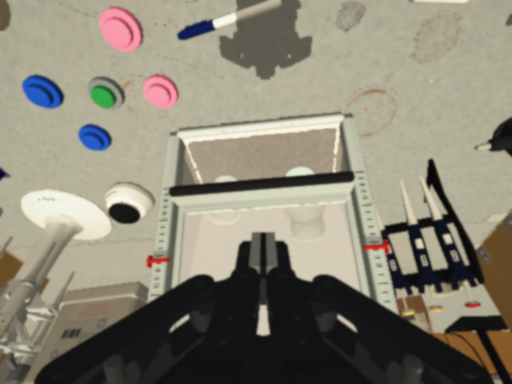

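The wrist view (upside-down) shows the lip from (170,190) to (355,178), the tabs at (157,261) and (377,246), and the green button at (104,96).

```bash
cat > meas.py <<'E'
from h import *
yaw=.036
F=R.from_euler('zy',[yaw,.35]).as_matrix()  # cols n,y,s
def cloud(d):
    v,u=np.mgrid[0:384,0:512]; z=d['z_map'].ravel()
    K=np.array([[d['fx'],0,d['cx']],[0,d['fy'],d['cy']],[0,0,1]])
    p=cv2.undistortPoints(np.stack([u.ravel(),v.ravel()],1).astype(float)[:,None],K,np.array([d['k1'],0,0,0]))[:,0]
    P=np.c_[p*z[:,None],z]; T=np.linalg.inv(d['world_to_cam'])
    return (P@T[:3,:3].T+T[:3,3]).reshape(384,512,3)
def measure(cam):
    d=snap(cam); C=cloud(d); hsv=cv2.cvtColor(d['image'],cv2.COLOR_RGB2HSV).astype(int)
    H,S,V=hsv[...,0],hsv[...,1],hsv[...,2]
    Q=C@F
    red=((H<6)|(H>174))&(S>120)&(V>70)&(d['z_map']>0)&(C[...,0]>.58)&(C[...,0]<.72)
    for lo,hi in((.1,.2),(-.2,-.1)):
        m=red&(C[...,1]>lo)&(C[...,1]<hi)
        q=Q[m]; 
        if len(q)<5: continue
        q=q[np.abs(q[:,0]-np.median(q[:,0]))<.006]
        print(cam,'tab',len(q),np.median(q,0).round(4),'s',np.percentile(q[:,2],[5,50,95]).round(4),'y',np.percentile(q[:,1],[5,95]).round(4),np.median(C[m],0).round(4))
    return d,C,Q,hsv
E
python3 - <<'E'
from meas import *
d,C,Q,hsv=measure('wrist')
for u in(200,240,320):
    for v in range(174,212,2): print(u,v,Q[v,u].round(4),hsv[v,u,2],end=' | ')
    print()
measure('scene')
E
```

```text
wrist tab 154 [0.5337 0.1398 0.4129] s [0.4071 0.4129 0.4173] y [0.1231 0.1511] [0.638  0.16   0.2067]
wrist tab 127 [ 0.5285 -0.15    0.415 ] s [0.4097 0.415  0.4199] y [-0.1605 -0.1327] [ 0.6431 -0.1308  0.207 ]
200 174 [ 0.6313 -0.1342  0.2404] 217 | 200 176 [ 0.6361 -0.1358  0.2422] 231 | 200 178 [ 0.6404 -0.1372  0.2443] 229 | 200 180 [ 0.6464 -0.1393  0.2456] 177 | 200 182 [ 0.5073 -0.0855  0.32  ] 39 | 200 184 [ 0.506  -0.0848  0.3237] 27 | 200 186 [ 0.5071 -0.0851  0.3262] 31 | 200 188 [ 0.5093 -0.0858  0.3281] 34 | 200 190 [ 0.5109 -0.0862  0.3304] 57 | 200 192 [ 0.5152 -0.0876  0.3314] 181 | 200 194 [ 0.5218 -0.0899  0.3315] 211 | 200 196 [ 0.5282 -0.0922  0.3317] 212 | 200 198 [ 0.5364 -0.0951  0.3313] 210 | 200 200 [ 0.5442 -0.0979  0.3312] 205 | 200 202 [ 0.5478 -0.0991  0.3329] 189 | 200 204 [ 0.5475 -0.0988  0.3362] 189 | 200 206 [ 0.5469 -0.0983  0.3397] 195 | 200 208 [ 0.5487 -0.0988  0.3421] 203 | 200 210 [ 0.5493 -0.0988  0.345 ] 221 | 
240 174 [ 0.6413 -0.0578  0.2429] 167 | 240 176 [ 0.6458 -0.0587  0.2449] 148 | 240 178 [ 0.5084 -0.03    0.3187] 53 | 240 180 [ 0
[... 837 characters left out ...]
 215 | 320 186 [0.5321 0.0771 0.3298] 216 | 320 188 [0.1892 0.0367 0.4802] 217 | 320 190 [0.5459 0.078  0.33  ] 215 | 320 192 [0.5498 0.0781 0.3314] 203 | 320 194 [0.5506 0.0779 0.3342] 197 | 320 196 [0.5504 0.0775 0.3373] 198 | 320 198 [0.5509 0.0772 0.3402] 198 | 320 200 [0.5522 0.077  0.3427] 193 | 320 202 [0.5546 0.0769 0.3449] 213 | 320 204 [0.554  0.0765 0.3481] 202 | 320 206 [0.5546 0.0762 0.3509] 199 | 320 208 [0.5541 0.0758 0.3541] 195 | 320 210 [0.5534 0.0754 0.3573] 193 | 
scene tab 17 [0.534  0.1352 0.4122] s [0.4076 0.4122 0.4151] y [0.124  0.1485] [0.6384 0.1546 0.2059]
scene tab 25 [ 0.534  -0.1605  0.4156] s [0.4077 0.4156 0.4216] y [-0.1631 -0.1408] [ 0.6508 -0.1422  0.205 ]
```

```bash
python3 - <<'E'
from meas import *
p=manip.get_state()['position']; r=Rm()
A=[F@np.array(v) for v in((.43,-.008,.275),(.516,-.008,.275),(.516,-.008,.296),(.516,-.008,.35))]
q=p
for a in A:
    print(a.round(4),'delta units',(r.inv().apply(a-q)/.4).round(4)); q=a
E
```

```text
[0.4982 0.0075 0.1109] delta units [ 0.176  -0.0493  0.4399]
[0.579  0.0106 0.0814] delta units [-0.1425  0.0271  0.1587]
[0.5862 0.0106 0.1011] delta units [-0.0389  0.0017 -0.0352]
[0.6047 0.0106 0.1519] delta units [-0.1     0.0045 -0.0906]
```

Call:
carry_out(delta_pos=[[0.176,-0.05,0.44],[0.176,-0.05,0.44],[0.176,-0.05,0.44],[0.176,-0.05,0.44],[0.176,-0.05,0.44],[0.176,-0.05,0.44]], turn=[[0,0,0],[0,0,0],[0,0,0],[0,0,0],[0,0,0],[0,0,0]], claw=[1,1,1,1,1,1])

```text
clock: 4.95
position: [0.4982, 0.0071, 0.1109]
ee_rot: [0.24, 0.047, 0.969, -0.011]
contact_force: [0.7, 0.4, 0.1]
width: 0.0001
gripper_force: 0.0
```

Call:
carry_out(delta_pos=[[-0.047,0.009,0.053],[-0.095,0.018,0.106],[-0.142,0.027,0.159],[-0.142,0.027,0.159],[-0.142,0.027,0.159]], turn=[[0,0,0],[0,0,0],[0,0,0],[0,0,0],[0,0,0]], claw=[1,1,1,1,1])

```text
clock: 5.45
position: [0.58, 0.0105, 0.0838]
ee_rot: [0.243, 0.046, 0.969, -0.012]
contact_force: [-0.3, -0.3, -0.3]
width: 0.0001
gripper_force: 0.0
```

```bash
python3 - <<'E'
from meas import *
s=manip.get_state(); print(s['clock'],s['qpos'].round(3),(F.T@s['position']).round(4),s['contact_force'].round(2),Rm().as_matrix()[:,2].round(3))
a=snap('side')['image'][120:240,200:350]; b=snap('wrist')['image']
cv2.imwrite('pics/c1.png',np.hstack([cv2.resize(a,(480,384)),b[:, :320]])[:,:,::-1])
E
```

```text
5.45 [-0.105  0.244  2.122  0.016  0.286 -1.594] [ 0.5161 -0.0081  0.2776] [-0.28 -0.33 -0.32] [ 0.469 -0.045 -0.882]
```

View pics/c1.png

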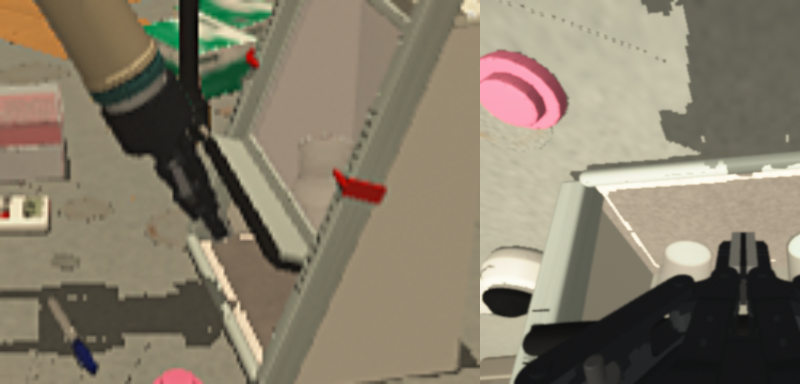

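The left half (side camera) shows the fingertips just under the lip's front edge, near (215,235). The wrist half shows clear space around them. I'll start pushing up along the slope.

Call:
carry_out(delta_pos=[[-0.0185,0.0008,-0.0168],[-0.028,0.0012,-0.025],[-0.037,0.0016,-0.0336],[-0.0463,0.002,-0.042],[-0.0555,0.0024,-0.05],[-0.0648,0.0028,-0.0588],[-0.0648,0.0028,-0.0588]], turn=[[0,0,0],[0,0,0],[0,0,0],[0,0,0],[0,0,0],[0,0,0],[0,0,0]], claw=[1,1,1,1,1,1,1])

```text
clock: 6.25
position: [0.5887, 0.0105, 0.1137]
ee_rot: [0.239, 0.046, 0.97, -0.011]
contact_force: [-4.8, -0.5, 0.5]
width: -0.0005
gripper_force: 2.1
```

```bash
cat >> meas.py <<'E'
def lip(cam,pr=True):
    d=snap(cam);C=cloud(d);Q=C@F;V=d['image'].max(2)
    m=(d['z_map']>0)&(np.abs(Q[...,1])<.12)&(Q[...,0]>.518)&(Q[...,0]<.542)&(Q[...,2]>.325)&(Q[...,2]<.5)&(V>100)
    h,e=np.histogram(Q[m][:,2],np.arange(.325,.5,.002)); i=h.argmax(); 
    q=Q[m][:,2]; q=q[np.abs(q-e[i]-.001)<.005]
    print(cam,'lip top s',h[i],len(q),np.median(q).round(4)); return d
def st():
    s=manip.get_state(); print(s['clock'],(F.T@s['position']).round(4),'f(n,y,s)',(F.T@s['contact_force']).round(2),s['qpos'].round(3))
E
python3 - <<'E'
from meas import *
st(); [lip(c) for c in('scene','side','wrist')]
E
```

```text
6.25 [ 0.5141 -0.008   0.3087] f(n,y,s) [-4.69 -0.34 -1.2 ] [-0.102  0.209  2.058  0.008  0.39  -1.584]
scene lip top s 102 116 0.3401
side lip top s 99 197 0.339
wrist lip top s 102 118 0.3399
```

Call:
carry_out(delta_pos=[[-0.0185,0.0008,-0.0168],[-0.037,0.0016,-0.0336],[-0.0555,0.0024,-0.0504],[-0.074,0.0032,-0.0672],[-0.0925,0.004,-0.084],[-0.0925,0.004,-0.084]], turn=[[0,0,0],[0,0,0],[0,0,0],[0,0,0],[0,0,0],[0,0,0]], claw=[1,1,1,1,1,1])

```text
clock: 7.0
position: [0.6063, 0.0108, 0.1621]
ee_rot: [0.24, 0.046, 0.97, -0.011]
contact_force: [-6.7, 1.3, 1.1]
width: -0.0
gripper_force: 2.9
```

```bash
python3 - <<'E'
from meas import *
st(); [lip(c) for c in('scene','side','wrist')]; measure('scene'); measure('side'); measure('wrist');
E
```

```text
7.0 [ 0.514  -0.0077  0.3601] f(n,y,s) [-6.57  1.53 -1.29] [-0.098  0.169  1.956  0.003  0.531 -1.575]
scene lip top s 82 103 0.3914
side lip top s 133 180 0.3902
wrist lip top s 72 104 0.3911
scene tab 25 [ 0.5327 -0.1595  0.4163] s [0.4095 0.4163 0.4207] y [-0.163  -0.1369] [ 0.6505 -0.1419  0.2051]
side tab 15 [0.5374 0.1425 0.413 ] s [0.4048 0.413  0.4173] y [0.1187 0.1508] [0.6417 0.1616 0.2056]
side tab 24 [ 0.5418 -0.1632  0.4155] s [0.4072 0.4155 0.4212] y [-0.1665 -0.1602] [ 0.6579 -0.143   0.2017]
wrist tab 79 [0.5346 0.1225 0.412 ] s [0.41   0.412  0.4142] y [0.1218 0.1236] [0.6392 0.1417 0.2053]
wrist tab 613 [ 0.5285 -0.1538  0.4139] s [0.4084 0.4139 0.4206] y [-0.1604 -0.1346] [ 0.643  -0.135   0.2062]
```

Call:
carry_out(delta_pos=[[-0.0148,0.0006,-0.0134],[-0.0278,0.0012,-0.0252],[-0.037,0.0016,-0.0336],[-0.0417,0.0018,-0.0378],[-0.0417,0.0018,-0.0378],[-0.0417,0.0018,-0.0378],[-0.0417,0.0018,-0.0378],[-0.0417,0.0018,-0.0378]], turn=[[0,0,0],[0,0,0],[0,0,0],[0,0,0],[0,0,0],[0,0,0],[0,0,0],[0,0,0]], claw=[1,1,1,1,1,1,1,1])

```text
clock: 8.1
position: [0.6141, 0.0108, 0.183]
ee_rot: [0.24, 0.046, 0.97, -0.011]
contact_force: [-7.7, 2.0, 1.2]
width: -0.0002
gripper_force: 3.3
```

```bash
python3 - <<'E'
from meas import *
st(); [lip(c) for c in('scene','side','wrist')]
E
```

```text
8.1 [ 0.5142 -0.0077  0.3825] f(n,y,s) [-7.62  2.23 -1.49] [-9.600e-02  1.570e-01  1.910e+00  1.000e-03  5.890e-01 -1.572e+00]
scene lip top s 90 98 0.414
side lip top s 104 172 0.4128
wrist lip top s 101 108 0.4135
```

Call:
carry_out(delta_pos=[[0.02,0,0],[0.05,0,0],[0.08,0,0],[0.15,0,-0.12],[0.25,0,-0.22],[0.25,0,-0.22],[0.25,0,-0.22],[0.25,0,-0.22]], turn=[[0,0,0],[0,0,0],[0,0,0],[0,0,0],[0,0,0],[0,0,0],[0,0,0],[0,0,0]], claw=[1,1,1,1,1,1,1,1])

```text
clock: 9.05
position: [0.487, 0.0225, 0.214]
ee_rot: [0.242, 0.047, 0.969, -0.012]
contact_force: [0.2, -0.3, -0.3]
width: 0.0002
gripper_force: 0.0
```

```bash
python3 - <<'E'
from meas import *
st(); d=snap('wrist','w2.png');[lip(c) for c in('scene','side','wrist')]; measure('wrist')
s=manip.get_state();r=Rm();print(s['position'].round(4),r.as_matrix().round(3))
a=np.array([.50,-.206,.10]); print((r.inv().apply(a-s['position'])/.4).round(3))
E
```

```text
9.05 [0.3846 0.0087 0.368 ] f(n,y,s) [ 0.29 -0.29 -0.18] [-9.700e-02 -7.500e-02  2.072e+00  1.000e-03  6.550e-01 -1.573e+00]
scene lip top s 165 203 0.4137
side lip top s 94 172 0.4128
wrist lip top s 0 0 nan
wrist tab 206 [0.5341 0.1456 0.4123] s [0.4061 0.4123 0.4186] y [0.131  0.1509] [0.6378 0.1647 0.2063]
[0.4867 0.0225 0.2126] [[-0.88   0.096  0.465]
 [ 0.085  0.995 -0.045]
 [-0.467  0.    -0.884]]
[ 0.054 -0.565  0.29 ]
  return _methods._mean(a, axis=axis, dtype=dtype,
  ret = ret.dtype.type(ret / rcount)
```

View pics/w2.png

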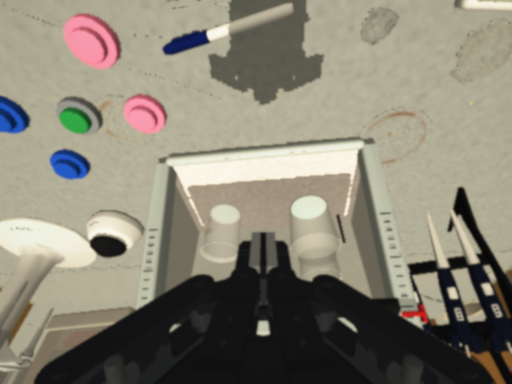

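The window stays at the mark (0.4137 and 0.4128 against about 0.414). The wrist view shows the green button at (75,120) with pink and blue ones next to it.

Call:
carry_out(delta_pos=[[0.03,-0.565,0.245],[0.03,-0.565,0.245],[0.03,-0.565,0.245],[0.03,-0.565,0.245],[0.03,-0.565,0.245],[0.03,-0.565,0.245],[0.03,-0.565,0.245],[0.03,-0.565,0.245]], turn=[[0,0.93,0],[0,0.93,0],[0,0.93,0],[0,0.93,0],[0,0.93,0],[0,0.93,0],[0,0.93,0],[0,0.93,0]], claw=[1,1,1,1,1,1,1,1])

```text
clock: 10.1
position: [0.4993, -0.2049, 0.1208]
ee_rot: [-0.0, 0.048, 0.999, 0.0]
contact_force: [-0.7, 0.2, 0.6]
width: -0.0001
gripper_force: 0.0
```

```bash
python3 - <<'E'
from meas import *
st(); s=manip.get_state();r=Rm();p=s['position'];print(p.round(4),r.as_matrix().round(3))
for c in('wrist','scene','side'):
    d=snap(c,c+'3.png');C=cloud(d);hsv=cv2.cvtColor(d['image'],cv2.COLOR_RGB2HSV).astype(int)
    H,S,V=hsv[...,0],hsv[...,1],hsv[...,2]
    m=(H>50)&(H<80)&(S>120)&(V>40)&(C[...,2]>0.005)&(C[...,2]<.04)&(abs(C[...,0]-.5)<.06)&(abs(C[...,1]+.2)<.06)
    P=C[m]; print(c,len(P))
    if len(P)<20: continue
    zt=np.percentile(P[:,2],80); T=P[abs(P[:,2]-zt)<.003]
    print('top z',zt.round(4),'mid of extents',((T.min(0)+T.max(0))/2).round(4),(T.max(0)-T.min(0)).round(3),'mean',T.mean(0).round(4))
E
```

```text
10.1 [ 0.42   -0.2201  0.2847] f(n,y,s) [-0.83  0.23  0.38] [-5.190e-01  3.100e-01  1.750e+00  1.000e-03  1.083e+00 -1.994e+00]
[ 0.4993 -0.2049  0.1208] [[-0.995  0.095 -0.   ]
 [ 0.095  0.995  0.001]
 [ 0.     0.001 -1.   ]]
wrist 763
top z 0.0221 mid of extents [ 0.5018 -0.2053  0.0214] [0.03  0.03  0.004] mean [ 0.5011 -0.2052  0.0215]
scene 95
top z 0.0231 mid of extents [ 0.5002 -0.2085  0.0227] [0.027 0.025 0.005] mean [ 0.5006 -0.2077  0.0224]
side 87
top z 0.022 mid of extents [ 0.5025 -0.2105  0.0217] [0.028 0.029 0.005] mean [ 0.5021 -0.2099  0.0214]
```

View pics/wrist3.png

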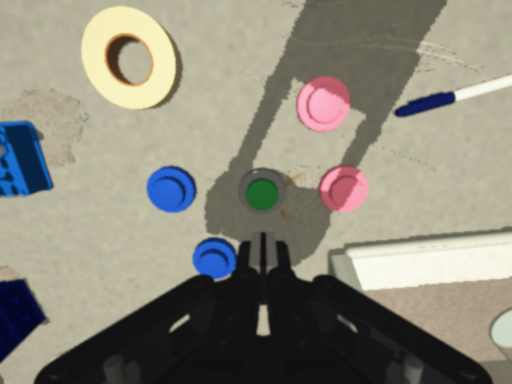

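The wrist view shows the green button in its grey housing at (262,193), next to the blue and pink ones. Three cameras agree on (0.5015,-0.207,0.022).

Call:
carry_out(delta_pos=[[-0.006,-0.005,0.1],[-0.006,-0.005,0.2],[-0.006,-0.005,0.225],[-0.006,-0.005,0.24],[-0.006,-0.005,0.25],[-0.006,-0.005,0.258],[-0.006,-0.005,0.262],[-0.006,-0.005,0.262]], turn=[[0,0,0],[0,0,0],[0,0,0],[0,0,0],[0,0,0],[0,0,0],[0,0,0],[0,0,0]], claw=[1,1,1,1,1,1,1,1])

```text
clock: 11.05
position: [0.5025, -0.2081, 0.0173]
ee_rot: [0.001, 0.048, 0.999, -0.0]
contact_force: [0.3, 2.1, 4.7]
width: 0.0004
gripper_force: 2.0
```

Call:
carry_out(delta_pos=[[0,0,0.004],[0,0,0.008],[0,0,0.008],[0,0,0.008]], turn=[[0,0,0],[0,0,0],[0,0,0],[0,0,0]], claw=[1,1,1,1])

```text
clock: 11.45
position: [0.5026, -0.2081, 0.0158]
ee_rot: [0.002, 0.048, 0.999, -0.0]
contact_force: [-1.3, 4.2, 19.4]
width: -0.0001
gripper_force: 9.8
```

The force jumped to 19 N, so the button is on its stop. I'll raise the arm.

Call:
carry_out(delta_pos=[[0,0,-0.02],[0,0,-0.08],[0,0,-0.18],[0,0,-0.3],[0,0,-0.3],[0,0,-0.3],[0,0,-0.3]], turn=[[0,0,0],[0,0,0],[0,0,0],[0,0,0],[0,0,0],[0,0,0],[0,0,0]], claw=[1,1,1,1,1,1,1])

```text
clock: 12.15
position: [0.5004, -0.2076, 0.1318]
ee_rot: [-0.001, 0.048, 0.999, 0.0]
contact_force: [0.1, -0.3, -0.6]
width: -0.0002
gripper_force: 0.0
```

```bash
python3 - <<'E'
from meas import *
st(); [lip(c) for c in('scene','side')]; d,C,Q,hsv=measure('scene')
C=cloud(snap('wrist','w4.png'));
d=manip.get_image('wrist');hs=cv2.cvtColor(d['image'],cv2.COLOR_RGB2HSV).astype(int)
m=(hs[...,0]>50)&(hs[...,0]<80)&(hs[...,1]>120)&(abs(C[...,0]-.5)<.03)&(abs(C[...,1]+.207)<.03)
print('button z',np.percentile(C[m][:,2],[50,80]))
E
```

```text
12.15 [ 0.4171 -0.2227  0.2954] f(n,y,s) [ 0.27 -0.34 -0.56] [-0.521  0.303  1.729 -0.     1.112 -1.996]
scene lip top s 133 166 0.4135
side lip top s 114 176 0.4128
scene tab 24 [0.5356 0.144  0.4137] s [0.4071 0.4137 0.4182] y [0.1266 0.1502] [0.6389 0.1631 0.2071]
button z [0.02149823 0.02208381]
```

```bash
python3 -c "
from rig import manip
print(manip.sign_off())"
```

```text
the job is handed in; nothing more can be done
None
```

The job is handed in: the lip's top measures within about 1 mm of the red mark along the posts, the green button was pressed to its stop and has come back up, and the arm is clear of everything; no verdict was returned.

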